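# Lock the swivelling board holder with its cross pin

### The arm

A 6-joint arm with a two-finger parallel gripper is mounted at the origin on a cart in front of the work surface, level with it; the furniture and walls round the work are solid. World frame = base frame: x ahead of the robot, y to its left, z up, the work surface at z = 0. Lengths are in m, angles in degrees, forces in N, time in s.
With the tool pointing down it reaches from about 0.425 to 1.125 m from the base axis. Payload 14.9 kg.
Tool frame: the origin (TCP) lies between the finger pads; the fingertips stand 11 mm ahead of it and the grasp point (between the pads) lies 8 mm behind it; z points along the fingers, y is the direction in which the jaws open and shut (so a half turn about z gives the same grasp; the last joint's range is limited). The gripper opens to 91 mm and grips with 3 to 60 N. Pads are 32 mm wide; open, the fingers measure 118 mm over their backs; the gripper's body (76 mm by 178 mm) begins 60 mm behind the grasp point.
Start: joints at [70.457, 21.709, 99.362, -0, 58.929, -1.908], TCP at [0.212, 0.667, 0.225] pointing down, gripper open.
Joint ranges: [-158.91, 158.91], [-42.39, 125.64], [0.06, 152.35], [-60.88, 240.88], [17.5, 164.5], [-176.32, 176.32]. Speed limits (degrees/s): [108.29, 108.29, 136.94, 180, 180, 180].

### API

Orientations are given as a 3x3 rotation matrix whose columns are the frame's x, y, z axes.
In Python, from cell import robot gives the robot as it stands. The module is installed in compiled form; this text tells all that it offers.
- The arm moves only by the tool step_arm, never from a script. Its argument "commands" is a list of rows, each a list of 3 entries, a list of its own where there are three numbers: the shift along the tool's x, y, z in mm, then the turn, a rotation vector about the tool's x, y, z in rad, then the finger opening in mm, from 0 to 91.2. A call has 1 to 20 rows; each row is the pose to reach, as a shift and turn from the pose measured when the call began, along the tool's axes at that moment; what a row does not reach only later rows make up. A row lasts 1/10 s, in which the tool goes at most 50 mm and 8.59 degrees, less where a joint would pass 70% of its speed; a pose out of reach is approached as far as the arm can. A call with a gripper value outside its range is refused whole. The fingers move at their own pace and stop on an object; "force" is the grip in N (left out, the last holds). Time passes only in rows, so rows that repeat a pose let the fingers close. It gives the time, the measured TCP pose, the force and the opening at its end, in the units of the state.
- robot.read_state(): the state, without advancing time (a new reading comes with each control period).
- robot.get_image(name): name is "scene" or "side" or "wrist"; returns the picture (420x560x3 uint8, red, green, blue); there is no depth.
- robot.camera_params(name): a dict with "fx", "fy", "cx", "cy" (pixels), "world_to_cam" (4x4, takes a point from world to camera coordinates); the wrist camera has in their place "T_tool_cam" (4x4, takes a point from camera to tool coordinates, whose origin is the TCP and whose axes are the flange's). Camera axes: x right, y down, z forward; pixel columns grow to the right and rows downward; lengths in m; the calibration is good to about 2 mm. The wrist camera is an equidistant fisheye: a pixel r from the principal point sees the ray r / f radians off the axis. A picture is of the moment at which its call begins: read the wrist's pose just before it. camera_params takes no time and is no camera call.
- robot.sign_off(): hands the job in, once; it reports no verdict.
The state is a dict: "t": time; "q": joint angles; "joint_vel": joint speeds; "effort": joint torques, N m; "eef_pos": TCP position; "orientation": TCP orientation; "contact_force": force on the tool from outside, world axes, zero at the start; "torque": the same for the moment, N m; "grip_width": opening from 0.0 (shut) to 1.0 (fully open).
Only numpy, scipy, OpenCV 4.12 (cv2) and the standard library are available. Lean on these libraries where they do the work, as an engineer would, in place of code of your own. Each camera call takes 0.05 s, during which the arm holds its last target. There are 200 camera calls.

### The job

Lock the swivelling circuit-board holder: take the orange-headed locking pin from its stand and put it into the sloping bore on top of the holder, where the spindle still blocks it. Swing the red-knobbed lever over to the right until the hidden cross-hole in the spindle comes round and the pin drops in, then push the pin fully home and let go. Do not press on the circuit board, and leave the other things on the bench where they are.

Things in the scene. Friction and masses are not known exactly. Their poses are not given: they have to be found in the camera images.
- holder: fixed base plate (130 x 90 x 10 mm, dark steel) of the board holder; origin on the bench straight below the spindle axis, in the middle of the bearing head; y runs along the horizontal spindle, away from the robot; x points to the robot's right. The circuit board is on the far (+y) side, out to 152 mm; the lever is on the near (-y) side.
- bearing_head: grey bearing head, a block 46 x 40 mm across, leaning 30 degrees to the robot's left. Origin on the spindle axis, 75 mm above the bench; z points out along the bore (up and to the left, 30 degrees from vertical), y along the spindle, away from the robot. A straight round bore, 11.5 mm wide, runs along z and crosses the 28 mm thick spindle at the origin.
- bore_mouth (a point): centre of the bore's mouth in the head's flat top face, 40 mm out from the spindle axis along the bore; axes as bearing_head (z outwards along the bore). While the cross-hole is out of line the pin stops on the spindle with its tip 26 mm inside this mouth. Fully home, its head rests on the face and the tip is 62 mm inside.
- lever_knob (a point): centre of the red ball knob (24 mm) on an 8 mm lever rod, 85 mm from the spindle axis, 80 mm to the -y (robot) side of the head's middle. It starts leaning left; swung up and over to the right it reaches the cross-hole after 0.6 to 1.2 rad. Where exactly cannot be seen: the lever is clamped at any angle. Turns with 2 N at the knob, stays where left, goes on to a stop past the hole.
- pin_head (a point): centre of the locking pin's orange cylindrical head (22 mm across, 26 mm long); z points along the pin from tip to head. The shank below is polished steel (it slides freely in the bore), 10 mm across and 62 mm long with a tapered tip; the tip is 75 mm from this point, the head's top 13 mm from it. Loose, 55 to 110 g; it starts upright in its stand.
- pin_tip (a point): end of the pin's tapered tip, on its axis; axes as pin_head. When the cross-hole comes in line the pin falls by itself from 26 to about 40 mm inside the bore and then stops the spindle turning further (some play); from there a friction grip in the bore takes 6 to 9 N of push along the bore until the head is on the face.
- pin_stand: fixed grey block 45 x 45 x 45 mm that holds the pin upright in an 11.5 mm hole, 37 mm deep; origin under its centre on the bench; the pin's head stands with its underside 25 mm above the block
- circuit_board: blue circuit board, 80 x 96 x 3 mm, clamped on the +y end of the spindle; turns with the lever; origin on the spindle axis in the middle of the bearing head, the board's centre is 104 mm from it along +y, its z is the board's normal
- solder_spool: bystander: white spool, 56 mm across, 36 mm high; origin under its centre
- screw_jar: bystander: white jar with black lid, 43 mm across, 46 mm high; origin under its centre
- tape_green: bystander: roll of green tape lying flat, 72 mm across, 18 mm high; origin under its centre
- finger_cots: bystander: white box with blue lid, 51 x 51 x 34 mm; origin under its centre

How it is judged:
By the outcome, as a careful person would: the job done as asked, in the order asked, and still so for the second after the job is handed in, with the robot touching nothing.
It also fails if it takes over 61 s, if anything falls off the work surface, if the arm or the gripper's body presses on something with over 40 N, if the wrist force passes 120 N, or if a joint passes its speed limit or range.

## Working session

There is one attempt and no reset: what is moved stays moved. The work goes in short steps, Python scripts to look and compute and a tool call to move; the robot and the scene stay as the last step left them, time stands still between calls to the robot, and variables do not carry over. Pictures are saved under pics/ and viewed, about 8 in all and at most 12, crops included, and the job is handed in when it is done.

Besides the shell and the picture viewer there is one more tool, called in YAML: its name, and indented under it one key for each argument. step_arm: Moves the arm, as the interface text tells. Its arguments: {"type":"object","properties":{"commands":{"type":"array","items":{"type":"array"}},"force":{"type":"number"}},"required":["commands"]}

```bash
mkdir -p pics
cat > h.py <<'E'
import numpy as np, cv2
from cell import robot
def save(n,f):
    im=robot.get_image(n); cv2.imwrite(f'pics/{f}.png',im[:,:,::-1]); return im
def ray(n,u,v,st=None):
    p=robot.camera_params(n)
    if n=='wrist':
        f=p['fx'];dx,dy=u-p['cx'],(v-p['cy'])*p['fx']/p['fy'];r=np.hypot(dx,dy);th=r/f
        d=np.array([np.sin(th)*dx/r,np.sin(th)*dy/r,np.cos(th)]) if r>1e-9 else np.array([0,0,1.])
        T=np.eye(4);T[:3,:3]=np.array(st['orientation']);T[:3,3]=st['eef_pos'];T=T@np.array(p['T_tool_cam'])
    else:
        d=np.array([(u-p['cx'])/p['fx'],(v-p['cy'])/p['fy'],1.]);T=np.linalg.inv(np.array(p['world_to_cam']))
    d=T[:3,:3]@d
    return T[:3,3],d/np.linalg.norm(d)
def tri(rs):
    A=0;b=0
    for o,d in rs:
        P=np.eye(3)-np.outer(d,d);A=A+P;b=b+P@o
    x=np.linalg.solve(A,b)
    return x,[float(np.linalg.norm((np.eye(3)-np.outer(d,d))@(x-o))) for o,d in rs]
def plane(r,z):
    o,d=r;return o+d*(z-o[2])/d[2]
def proj(n,X):
    p=robot.camera_params(n);c=np.array(p['world_to_cam'])@np.append(X,1);return p['fx']*c[0]/c[2]+p['cx'],p['fy']*c[1]/c[2]+p['cy']
E
python3 - <<'E'
from h import *
np.set_printoptions(precision=4,suppress=True)
st=robot.read_state();print(st)
a=save('scene','s0');b=save('side','d0');c=save('wrist','w0')
cv2.imwrite('pics/m0.png',np.vstack([np.hstack([cv2.resize(x,(400,300)) for x in (a,b)]),np.hstack([cv2.resize(c,(400,300)),np.zeros((300,400,3),np.uint8)])])[:,:,::-1])
for n in('scene','side','wrist'):print(n,robot.camera_params(n))
E
```

```text
{'t': 0.0, 'q': array([70.4573, 21.7403, 99.3948, -0.001 , 58.9276, -1.9084]), 'joint_vel': array([ 0.0288, -0.0299, -0.0449,  0.0613, -0.042 ,  0.0414]), 'effort': array([ -0.0021, -76.3727, -43.4375,   0.0649,   0.0424,  -0.0001]), 'eef_pos': array([0.2119, 0.6667, 0.2243]), 'orientation': array([[-0.953 ,  0.3029, -0.0004],
       [ 0.3029,  0.953 , -0.001 ],
       [ 0.    , -0.0011, -1.    ]]), 'contact_force': array([-0.3424, -0.3173, -0.5379]), 'torque': array([ 0.0279,  0.0322, -0.0157]), 'grip_width': 0.9984828832267816}
scene {'fx': 483.3619438708362, 'fy': 483.3619438708362, 'cx': 272.6228072285985, 'cy': 214.20874155841705, 'world_to_cam': array([[ 0.7434, -0.6688,  0.0119, -0.4114],
       [-0.2657, -0.3116, -0.9123,  0.2583],
       [ 0.6138,  0.675 , -0.4094,  0.9024],
       [ 0.    ,  0.    ,  0.    ,  1.    ]])}
side {'fx': 425.254197594869, 'fy': 425.254197594869, 'cx': 284.1944378473646, 'cy': 207.03170399672737, 'world_to_cam': array([[-0.9895, -0.1433, -0.0168,  0.5505],
       [-0.0487,  0.4413, -0.896 ,  0.1158],
       [ 0.1358, -0.8859, -0.4437,  0.9057],
       [ 0.    ,  0.    ,  0.    ,  1.    ]])}
wrist {'fx': 325.19226210127806, 'fy': 325.19226210127806, 'cx': 284.83969480953465, 'cy': 208.40953002220715, 'T_tool_cam': array([[ 0.0004, -0.958 , -0.2869,  0.0814],
       [ 1.    ,  0.0002,  0.0008,  0.0005],
       [-0.0008, -0.2869,  0.958 , -0.1593],
       [ 0.    ,  0.    ,  0.    ,  1.    ]])}
```

View pics/m0.png

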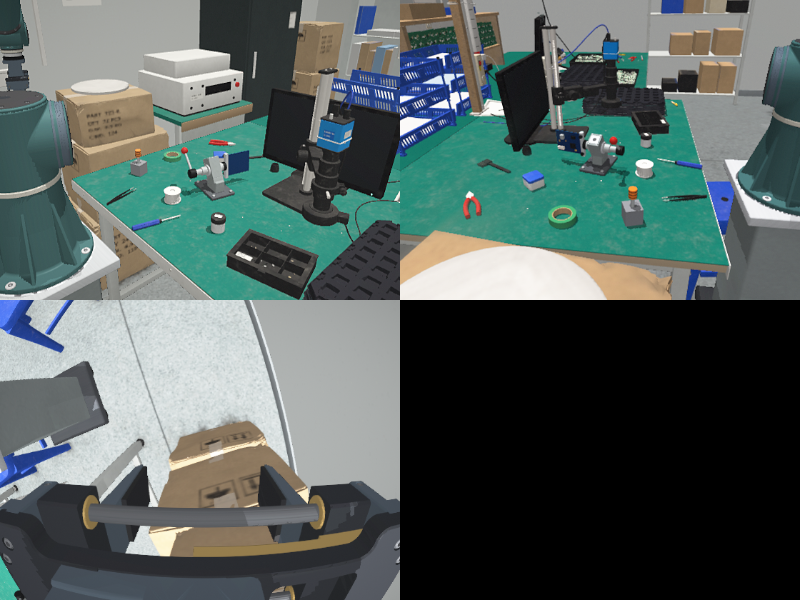

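Run:
```python
from h import *
np.set_printoptions(precision=4,suppress=True)
a=cv2.imread('pics/s0.png');b=cv2.imread('pics/d0.png')
def blobs(im,lo,hi,box):
    h=cv2.cvtColor(im,cv2.COLOR_BGR2HSV);m=cv2.inRange(h,lo,hi);k=np.zeros_like(m);x0,y0,x1,y1=box;k[y0:y1,x0:x1]=m[y0:y1,x0:x1]
    n,l,s,c=cv2.connectedComponentsWithStats(k)
    return [(s[i].tolist(),c[i].round(1).tolist()) for i in range(1,n) if s[i][4]>12]
S=(160,180,390,300);D=(80,160,400,340)
for nm,lo,hi in(('orange',(6,150,120),(16,255,255)),('red',(0,150,80),(5,255,255))):
    print(nm,blobs(a,lo,hi,S),blobs(b,lo,hi,D))
A=cv2.resize(a[190:290,170:370],None,fx=4,fy=4,interpolation=cv2.INTER_CUBIC)
B=cv2.resize(b[160:320,200:400],None,fx=4,fy=4,interpolation=cv2.INTER_CUBIC)[:600]
cv2.imwrite('pics/cA.png',A);cv2.imwrite('pics/cB.png',B)
```

```text
orange [([189, 209, 8, 11, 64], [192.8, 214.2])] [([320, 261, 12, 18, 145], [325.5, 269.7])]
red [([293, 196, 26, 8, 155], [305.2, 199.4]), ([254, 207, 9, 8, 59], [257.8, 210.3])] [([294, 192, 10, 10, 87], [298.5, 196.6]), ([99, 275, 14, 26, 152], [107.2, 287.0]), ([89, 277, 9, 28, 147], [92.5, 290.9])]
```

View pics/cA.png

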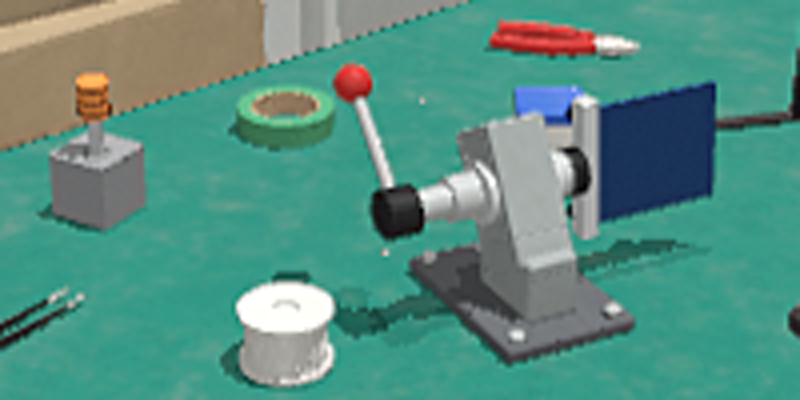

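View pics/cB.png

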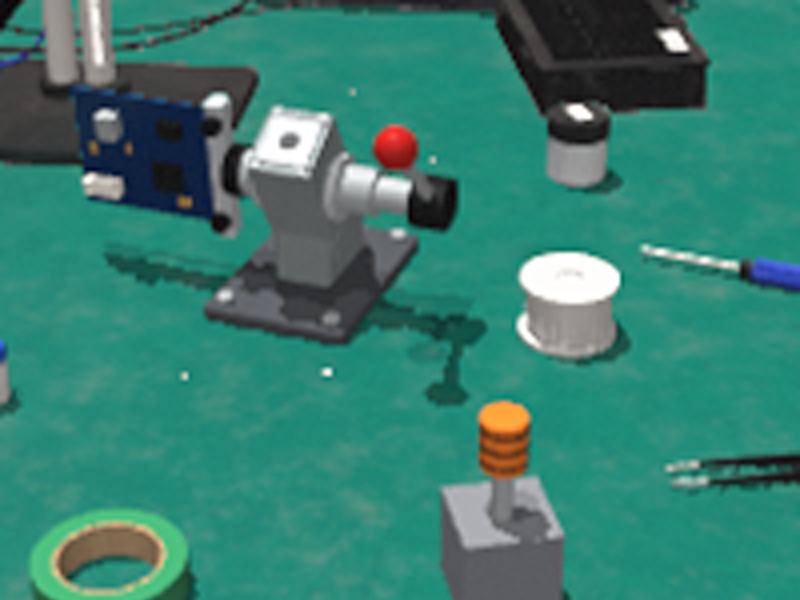

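Run:
```python
from h import *
np.set_printoptions(precision=4,suppress=True)
a=lambda x,y:ray('scene',170+x/4-.4,190+y/4-.4)
b=lambda x,y:ray('side',200+x/4-.4,160+y/4-.4)
print('pin',tri([a(93,97),b(504,440)]))
print('knob',tri([a(353,83),b(396,148)]))
print('mouth',plane(b(290,140),.1096))
print('topcorners',[plane(b(*p),z)[:2] for p,z in(((275,108),.121),((335,117),.0981),((315,178),.0981),((247,165),.121))])
print('A plate',[plane(a(*p),.01)[:2] for p in((412,265),(508,358),(632,322))])
print('B plate',[plane(b(*p),.01)[:2] for p in((207,312),(345,338),(418,238))])
print('spool',plane(b(570,280),.036),plane(a(286,310),.036))
print('jar',plane(b(579,120),.046))
print('hub',tri([a(398,211),b(432,200)]))
print('tape',plane(b(110,560),.018), 'block',[plane(b(*p),.045)[:2] for p in((443,490),(537,478),(562,540))])
```

```text
pin (array([0.4515, 0.205 , 0.0827]), [6.091849300801574e-05, 6.0918493007925684e-05])
knob (array([0.5204, 0.0196, 0.1352]), [1.5684996384220022e-05, 1.568499638430966e-05])
mouth [ 0.5881 -0.0393  0.1096]
topcorners [array([ 0.5997, -0.0577]), array([ 0.5712, -0.0998]), array([ 0.5701, -0.0152]), array([0.6012, 0.0195])]
A plate [array([ 0.5471, -0.0068]), array([ 0.5151, -0.1262]), array([ 0.6006, -0.1461])]
B plate [array([ 0.6353, -0.0097]), array([0.5509, 0.0098]), array([ 0.522 , -0.1154])]
spool [ 0.4259 -0.0256  0.036 ] [ 0.4241 -0.0334  0.036 ]
jar [ 0.4249 -0.2285  0.046 ]
hub (array([ 0.5062, -0.0391,  0.0756]), [0.00040264403982201707, 0.0004026440398218729])
tape [0.6288 0.2286 0.018 ] block [array([0.4791, 0.1936]), array([0.4368, 0.1792]), array([0.4242, 0.2236])]
```

step_arm:
  commands:
    - [[-368,-367,35],[0,0,-0.063],70]
    - [[-368,-367,35],[0,0,-0.063],70]
    - [[-368,-367,35],[0,0,-0.063],70]
    - [[-368,-367,35],[0,0,-0.063],70]
    - [[-368,-367,35],[0,0,-0.063],70]
    - [[-368,-367,35],[0,0,-0.063],70]
    - [[-368,-367,35],[0,0,-0.063],70]
    - [[-368,-367,35],[0,0,-0.063],70]
    - [[-368,-367,35],[0,0,-0.063],70]
    - [[-368,-367,35],[0,0,-0.063],70]
    - [[-368,-367,35],[0,0,-0.063],70]
    - [[-368,-367,35],[0,0,-0.063],70]
    - [[-368,-367,35],[0,0,-0.063],70]
    - [[-368,-367,35],[0,0,-0.063],70]
    - [[-368,-367,35],[0,0,-0.063],70]
    - [[-368,-367,35],[0,0,-0.063],70]

```text
t: 1.75
eef_pos: [0.4512, 0.2062, 0.1898]
orientation: [[-0.97, 0.241, -0.0], [0.241, 0.97, -0.001], [0.0, -0.001, -1.0]]
contact_force: [1.0, 0.5, 0.7]
grip_width: 0.766
```

```bash
cat >> h.py <<'E'
def rel(st,T,z=None):
    "shift (mm, tool axes) from st to world point T"
    return (np.array(st['orientation']).T@(np.array(T)-st['eef_pos'])*1e3).round(1)
def blobs(im,lo,hi,mn=30):
    h=cv2.cvtColor(im,cv2.COLOR_RGB2HSV);m=cv2.inRange(h,lo,hi)
    n,l,s,c=cv2.connectedComponentsWithStats(m)
    return [(s[i].tolist(),c[i].round(1).tolist()) for i in range(1,n) if s[i][4]>mn]
OR=((6,150,120),(17,255,255));RED=((0,150,80),(4,255,255))
E
python3 - <<'E'
from h import *
np.set_printoptions(precision=4,suppress=True)
st=robot.read_state();c=save('wrist','w1')
print(st['t'],st['eef_pos'],st['orientation'])
for nm,k in(('or',OR),('red',RED)):
  print(nm,blobs(c,*k))
E
```

```text
1.75 [0.4512 0.2062 0.1898] [[-0.9705  0.2412 -0.0002]
 [ 0.2412  0.9705 -0.0008]
 [ 0.0001 -0.0008 -1.    ]]
or [([276, 196, 25, 18, 92], [287.7, 201.9])]
red []
```

View pics/w1.png

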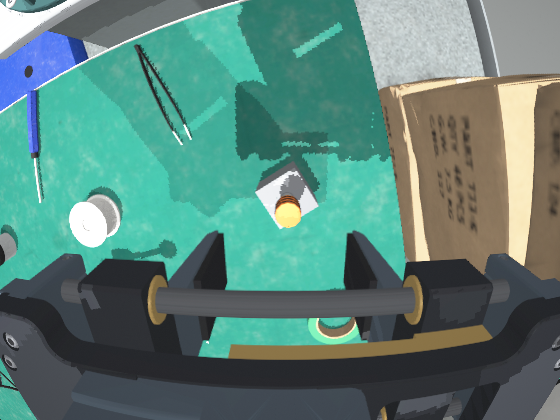

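Run:
```python
from h import *
np.set_printoptions(precision=4,suppress=True)
st=robot.read_state();c=cv2.imread('pics/w1.png')
h=cv2.cvtColor(c,cv2.COLOR_BGR2HSV)[190:235,265:315]
m=cv2.inRange(h,(8,80,180),(26,255,255));print(cv2.minEnclosingCircle(cv2.findNonZero(m)))
p=plane(ray('wrist',287.8,211.5,st),.096);print(p,rel(st,[p[0],p[1],.085]))
(x,y),r=cv2.minEnclosingCircle(cv2.findNonZero(m));p=plane(ray('wrist',x+265,y+190,st),.096);print(p)
print(rel(st,[.4515,.205,.085]))
```

```text
((22.625, 24.5), 13.101268768310547)
[0.4491 0.2098 0.096 ] [  2.9   3.1 104.8]
[0.4516 0.209  0.096 ]
[ -0.5  -1.  104.8]
```

step_arm:
  commands:
    - [[1,1.5,45],[0,0,0],60]
    - [[1,1.5,90],[0,0,0],50]
    - [[1,1.5,105],[0,0,0],50]
    - [[1,1.5,105],[0,0,0],50]
    - [[1,1.5,105],[0,0,0],15]
    - [[1,1.5,105],[0,0,0],15]
    - [[1,1.5,105],[0,0,0],15]
    - [[1,1.5,105],[0,0,0],15]
    - [[1,1.5,105],[0,0,0],15]
    - [[1,1.5,105],[0,0,0],15]
    - [[1,1.5,105],[0,0,0],15]
    - [[1,1.5,105],[0,0,0],15]
  force: 30

```text
t: 3.0
eef_pos: [0.4512, 0.208, 0.0853]
orientation: [[-0.97, 0.241, 0.001], [0.241, 0.97, -0.0], [-0.001, -0.0, -1.0]]
contact_force: [-0.0, -0.6, 7.1]
grip_width: 0.225
```

step_arm:
  commands:
    - [[0,0,-50],[0,0,0],15]
    - [[0,0,-100],[0,0,0],15]
    - [[0,0,-150],[0,0,0],15]
    - [[0,0,-185],[0,0,0],15]
    - [[0,0,-185],[0,0,0],15]
    - [[-192,-134,-175],[0.524,0,0],15]
    - [[-192,-134,-175],[0.524,0,0],15]
    - [[-192,-134,-175],[0.524,0,0],15]
    - [[-192,-134,-175],[0.524,0,0],15]
    - [[-192,-134,-175],[0.524,0,0],15]
    - [[-192,-134,-175],[0.524,0,0],15]
    - [[-192,-134,-152],[0.524,0,0],15]
    - [[-192,-134,-152],[0.524,0,0],15]
    - [[-192,-134,-152],[0.524,0,0],15]
    - [[-192,-134,-152],[0.524,0,0],15]

```text
t: 4.5
eef_pos: [0.605, 0.032, 0.2381]
orientation: [[-0.971, 0.209, -0.119], [0.241, 0.84, -0.486], [-0.001, -0.5, -0.866]]
contact_force: [-0.2, -0.1, -0.9]
grip_width: 0.219
```

Run:
```python
from h import *
np.set_printoptions(precision=4,suppress=True)
st=robot.read_state();c=save('wrist','w2');s=save('scene','s2');d=save('side','d2')
print(st['t'],st['eef_pos'],st['orientation'],st['grip_width'],st['contact_force'])
def crop(im,x0,y0,x1,y1,f):return cv2.resize(im[y0:y1,x0:x1],None,fx=f,fy=f,interpolation=cv2.INTER_CUBIC)
A=crop(c,210,180,360,330,2);B=crop(d,220,120,320,220,3)
C=crop(s,240,140,340,240,3)
o=np.zeros((600,600,3),np.uint8);o[:300,:300]=A;o[:300,300:]=B;o[300:,:300]=C
o[300:,300:]=cv2.resize(c,(300,300))
cv2.imwrite('pics/m2.png',o[:,:,::-1])
```

```text
4.5 [0.605  0.032  0.2381] [[-0.9706  0.2091 -0.1194]
 [ 0.2408  0.8403 -0.4858]
 [-0.0012 -0.5002 -0.8659]] 0.21937357806584357 [-0.2205 -0.0778 -0.8948]
```

View pics/m2.png

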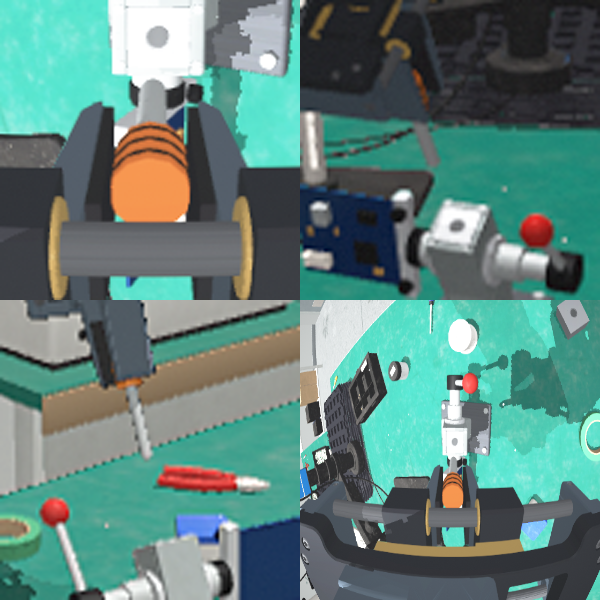

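Run:
```python
from h import *
np.set_printoptions(precision=4,suppress=True)
st=robot.read_state();R=np.array(st['orientation'])
w=ray('wrist',288.3,198.3,st);d=ray('side',272.0,195.0)
print('bore',tri([w,d]),plane(w,.1096),plane(d,.1096))
sc=lambda x,y:ray('scene',240+x/3-.33,140+y/3-.33);sd=lambda x,y:ray('side',220+x/3-.33,120+y/3-.33)
t=tri([sc(148,157),sd(134,164)]);print('tip',t,'pred',st['eef_pos']+R[:,2]*.077)
wt=ray('wrist',210+155/2-.25,180+73/2-.25,st);t=tri([wt,sd(134,164)]);print('tip w',t,'tool',R.T@(t[0]-st['eef_pos']))
M=tri([w,d])[0]
print('hub',tri([ray('side',220+265/3,120+270/3),ray('scene',170+398/4-.4,190+211/4-.4)])[0])
c=cv2.imread('pics/w2.png')[:,:,::-1].copy();s=cv2.imread('pics/s2.png')[:,:,::-1].copy();dd=cv2.imread('pics/d2.png')[:,:,::-1].copy()
print(blobs(c,*RED),blobs(s,*RED,20),blobs(dd,*RED,20))
print('mouth in tool mm',rel(st,M),rel(st,plane(d,.1096)),rel(st,plane(w,.1096)))
```

```text
bore (array([ 0.5881, -0.0348,  0.1107]), [0.0005243233596867054, 0.0005243233596869177]) [ 0.5888 -0.0355  0.1096] [ 0.588  -0.0371  0.1096]
tip (array([ 0.5979, -0.0079,  0.1717]), [0.00010807435735332348, 0.00010807435735348606]) pred [ 0.596  -0.0055  0.1716]
tip w (array([0.5938, 0.001 , 0.1751]), [0.002267873278306726, 0.002267873278306446]) tool [0.0038 0.0033 0.071 ]
hub [ 0.5051 -0.0392  0.0753]
[([303, 102, 29, 29, 582], [317.8, 115.9])] [([330, 115, 5, 6, 27], [331.9, 117.6]), ([293, 196, 26, 8, 154], [305.2, 199.4]), ([254, 207, 9, 8, 58], [257.8, 210.3])] [([294, 192, 10, 10, 87], [298.5, 196.6]), ([99, 275, 14, 26, 153], [107.2, 287.1]), ([89, 277, 9, 28, 148], [92.6, 290.8])]
mouth in tool mm [  0.8   4.1 144.9] [  0.3   2.7 147. ] [ -0.1   4.3 146.1]
```

step_arm:
  commands:
    - [[1,3.5,30],[0,0,0],15]
    - [[1,3.5,50],[0,0,0],15]
    - [[1,3.5,60],[0,0,0],15]
    - [[1,3.5,60],[0,0,0],15]
    - [[1,3.5,60],[0,0,0],15]

```text
t: 5.15
eef_pos: [0.5984, 0.0062, 0.1854]
orientation: [[-0.971, 0.21, -0.118], [0.241, 0.84, -0.486], [-0.003, -0.5, -0.866]]
contact_force: [0.6, 0.1, -0.1]
grip_width: 0.22
```

Run:
```python
from h import *
np.set_printoptions(precision=4,suppress=True)
st=robot.read_state();c=save('wrist','w3');s=save('scene','s3');d=save('side','d3')
print(st['t'],st['eef_pos'],st['orientation'],st['contact_force'])
def crop(im,x0,y0,x1,y1,f):return cv2.resize(im[y0:y1,x0:x1],None,fx=f,fy=f,interpolation=cv2.INTER_CUBIC)
o=np.hstack([crop(c,250,180,330,280,5),np.vstack([crop(d,240,155,305,205,6)[:, :390],crop(s,270,170,335,203,6)[:200]])])
print(o.shape)
cv2.imwrite('pics/m3.png',o[:,:,::-1])
```

```text
5.15 [0.5984 0.0062 0.1854] [[-0.9705  0.2101 -0.1182]
 [ 0.2411  0.8403 -0.4855]
 [-0.0027 -0.4997 -0.8662]] [ 0.6302  0.079  -0.0839]Traceback (most recent call last):
  File "<stdin>", line 6, in <module>
    return _nx.concatenate(arrs, 1, dtype=dtype, casting=casting)
           ~~~~~~~~~~~~~~~^^^^^^^^^^^^^^^^^^^^^^^^^^^^^^^^^^^^^^^
ValueError: all the input array dimensions except for the concatenation axis must match exactly, but along dimension 0, the array at index 0 has size 500 and the array at index 1 has size 498
```

Run:
```python
from h import *
c,s,d=[cv2.imread(f'pics/{n}3.png') for n in 'wsd']
def crop(im,x0,y0,x1,y1,f):return cv2.resize(im[y0:y1,x0:x1],None,fx=f,fy=f,interpolation=cv2.INTER_CUBIC)
o=np.zeros((600,800,3),np.uint8)
for im,y,x in((crop(c,250,180,330,280,5),0,0),(crop(d,240,155,305,205,6),0,400),(crop(s,270,170,335,203,6),300,400)):o[y:y+im.shape[0],x:x+im.shape[1]]=im
cv2.imwrite('pics/m3.png',o)
```

```text
(no output)
```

View pics/m3.png

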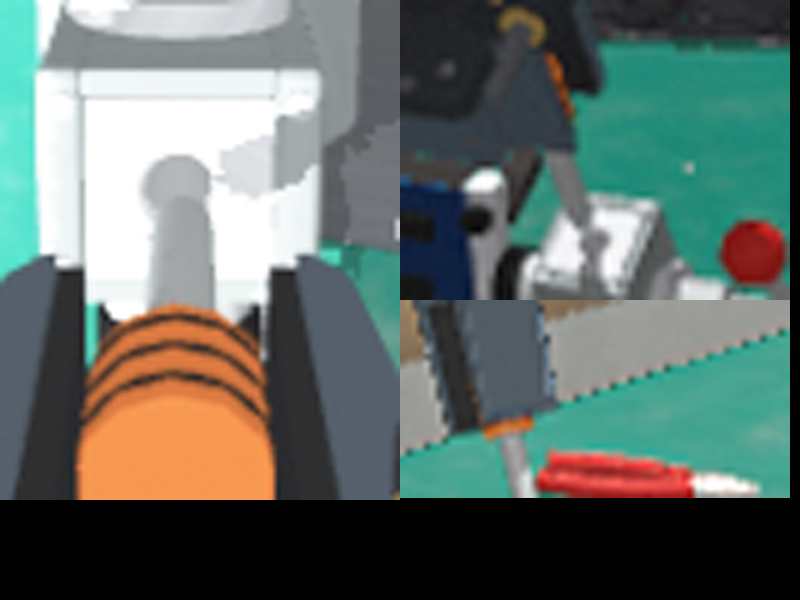

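Run:
```python
from h import *
p=robot.camera_params('wrist');Ti=np.linalg.inv(p['T_tool_cam'])
def pw(X):
    c=(Ti@np.append(np.array(X)/1e3,1))[:3];r=np.hypot(*c[:2]);th=np.arctan2(r,c[2]);u,v=p['fx']*th*c[:2]/r+[p['cx'],p['cy']]
    return ((u-250)*5+2).round(),((v-180)*5+2).round()
for X in([0,0,-11],[0,0,11],[0,0,40],[0,0,77],[0,0,85],[-2,0,77],[2,0,77],[2,0,85],[-2,0,85],[0,2,85]):print(X,pw(X))
```

```text
[0, 0, -11] (np.float64(169.0), np.float64(485.0))
[0, 0, 11] (np.float64(169.0), np.float64(394.0))
[0, 0, 40] (np.float64(170.0), np.float64(299.0))
[0, 0, 77] (np.float64(171.0), np.float64(209.0))
[0, 0, 85] (np.float64(171.0), np.float64(192.0))
[-2, 0, 77] (np.float64(171.0), np.float64(221.0))
[2, 0, 77] (np.float64(171.0), np.float64(196.0))
[2, 0, 85] (np.float64(171.0), np.float64(180.0))
[-2, 0, 85] (np.float64(171.0), np.float64(204.0))
[0, 2, 85] (np.float64(183.0), np.float64(192.0))
```

step_arm:
  commands:
    - [[0.7,-1,0],[0,0,0],15]
    - [[0.7,-1,3],[0,0,0],15]
    - [[0.7,-1,6],[0,0,0],15]
    - [[0.7,-1,9],[0,0,0],15]
    - [[0.7,-1,12],[0,0,0],15]
    - [[0.7,-1,14],[0,0,0],15]
    - [[0.7,-1,14],[0,0,0],15]

```text
t: 6.0
eef_pos: [0.5957, -0.0013, 0.1735]
orientation: [[-0.971, 0.21, -0.118], [0.241, 0.84, -0.486], [-0.003, -0.5, -0.866]]
contact_force: [1.0, 0.9, -0.7]
grip_width: 0.222
```

step_arm:
  commands:
    - [[0,0,3],[0,0,0],15]
    - [[0,0,6],[0,0,0],15]
    - [[0,0,9],[0,0,0],15]
    - [[0,0,12],[0,0,0],15]
    - [[0,0,12],[0,0,0],15]

```text
t: 6.5
eef_pos: [0.594, -0.0073, 0.1627]
orientation: [[-0.971, 0.21, -0.119], [0.241, 0.84, -0.486], [-0.002, -0.5, -0.866]]
contact_force: [0.8, 0.3, -0.5]
grip_width: 0.221
```

Run:
```python
from h import *
np.set_printoptions(precision=4,suppress=True)
st=robot.read_state();c=save('wrist','w4');d=save('side','d4')
print(st['t'],st['eef_pos'],st['contact_force'],np.array(st['orientation']).T@st['contact_force'],st['torque'])
def crop(im,x0,y0,x1,y1,f):return cv2.resize(im[y0:y1,x0:x1],None,fx=f,fy=f,interpolation=cv2.INTER_CUBIC)
o=np.zeros((500,800,3),np.uint8)
for im,y,x in((crop(c,250,180,330,280,5),0,0),(crop(d,240,140,305,205,6),0,400)):o[y:y+im.shape[0],x:x+im.shape[1]]=im
cv2.imwrite('pics/m4.png',o[:,:,::-1])
```

```text
6.5 [ 0.594  -0.0073  0.1627] [ 0.8409  0.3269 -0.5367] [-0.7362  0.7194  0.2062] [ 0.4031 -0.0494 -0.0054]
```

View pics/m4.png

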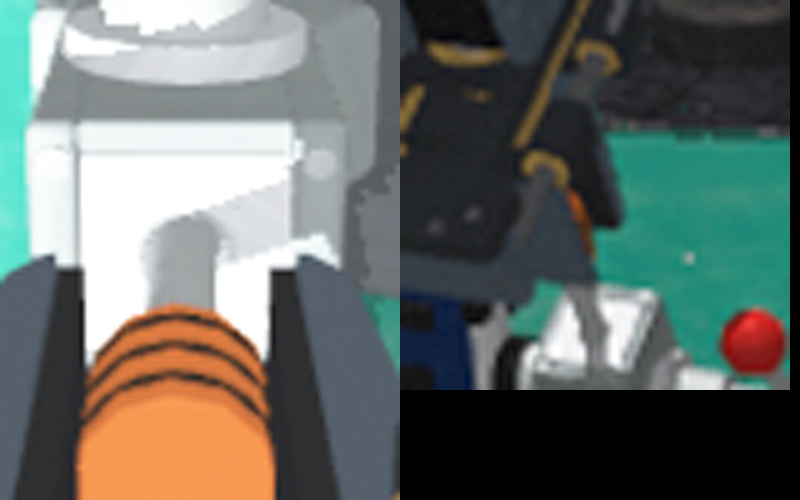

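step_arm:
  commands:
    - [[0,-0.5,3],[0,0,0],15]
    - [[0,-0.5,5],[0,0,0],15]
    - [[0,-0.5,7],[0,0,0],15]
    - [[0,-0.5,8],[0,0,0],15]
    - [[0,-0.5,8],[0,0,0],15]

```text
t: 7.1
eef_pos: [0.5932, -0.0114, 0.1562]
orientation: [[-0.971, 0.21, -0.118], [0.241, 0.84, -0.485], [-0.002, -0.5, -0.866]]
contact_force: [0.7, 2.8, -2.0]
grip_width: 0.22
```

step_arm:
  commands:
    - [[0,0.3,0],[0,0,0],15]
    - [[0,0.3,0],[0,0,0],45]
    - [[0,0.3,0],[0,0,0],45]
    - [[0,0.3,0],[0,0,0],45]
    - [[0,0.3,0],[0,0,0],45]
    - [[0,0.3,-20],[0,0,0],45]
    - [[0,0.3,-60],[0,0,0],45]
    - [[0,0.3,-100],[0,0,0],45]
    - [[0,0.3,-100],[0,0,0],45]

```text
t: 8.0
eef_pos: [0.6077, 0.0394, 0.2473]
orientation: [[-0.971, 0.212, -0.112], [0.24, 0.841, -0.484], [-0.009, -0.497, -0.868]]
contact_force: [0.8, -0.5, 0.3]
grip_width: 0.489
```

Run:
```python
from h import *
from scipy.spatial.transform import Rotation as Ro
np.set_printoptions(precision=4,suppress=True)
st=robot.read_state();c=save('wrist','w5');d=save('side','d5')
print(st['t'],st['eef_pos'])
bo=blobs(c,(6,120,120),(20,255,255));br=blobs(c,*RED);print(bo,br,blobs(d,*OR,15),blobs(d,*RED,15))
K=tri([ray('wrist',*br[0][1],st),ray('side',298.5,196.6)]);print('knob',K)
R=np.array(st['orientation']);L=np.array([.242,.970,0]);hub=np.array([.506,-.039,.0756])
Rd=np.column_stack([[-.970,.242,0],L,[0,0,-1]])
print('rv',Ro.from_matrix(R.T@Rd).as_rotvec())
for z in(.25,.137):
  T=hub+L*.0957;T[2]=z;print(rel(st,T))
o=np.zeros((500,800,3),np.uint8)
def crop(im,x0,y0,x1,y1,f):return cv2.resize(im[y0:y1,x0:x1],None,fx=f,fy=f,interpolation=cv2.INTER_CUBIC)
for im,y,x in((crop(c,210,80,360,280,2.5),0,0),(crop(d,240,140,305,205,6),0,400)):o[y:y+im.shape[0],x:x+im.shape[1]]=im
cv2.imwrite('pics/m5.png',o[:,:,::-1])
```

```text
8.0 [0.6077 0.0394 0.2473]
[([280, 192, 25, 19, 155], [289.0, 198.8]), ([190, 278, 11, 49, 237], [194.0, 303.6]), ([368, 278, 13, 49, 230], [375.7, 303.9]), ([182, 331, 275, 28, 3675], [326.4, 348.0])] [([299, 101, 28, 27, 511], [313.2, 113.6])] [([260, 177, 12, 13, 97], [265.4, 182.5])] [([323, 80, 8, 5, 18], [326.1, 81.2]), ([294, 192, 10, 10, 87], [298.5, 196.6]), ([99, 275, 14, 26, 154], [107.2, 287.0]), ([89, 277, 9, 28, 148], [92.6, 290.8])]
knob (array([0.5206, 0.025 , 0.1376]), [0.0005606926338928308, 0.0005606926338929337])
rv [-0.5202  0.0092  0.0002]
[79.7 -5.8 -0.6]
[80.7 50.3 97.4]
```

View pics/m5.png

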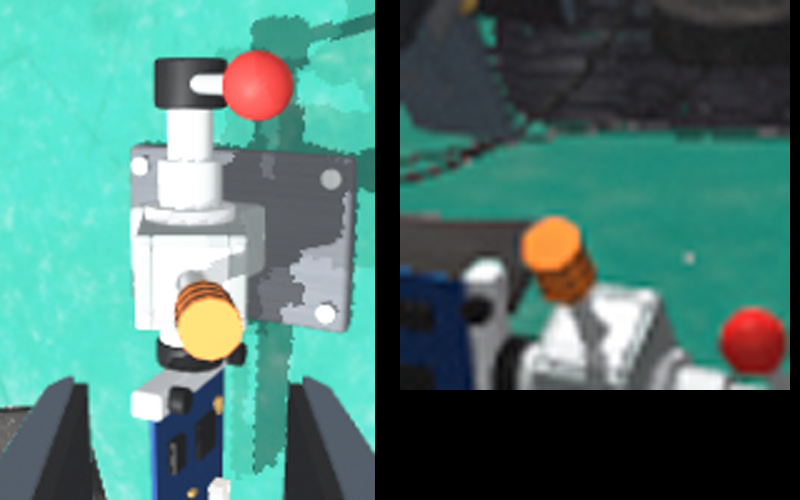

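step_arm:
  commands:
    - [[80,3,-6],[-0.52,0.009,0],0]
    - [[80,3,-6],[-0.52,0.009,0],0]
    - [[80,3,-6],[-0.52,0.009,0],0]
    - [[80,3,-6],[-0.52,0.009,0],0]
    - [[80,3,-6],[-0.52,0.009,0],0]
    - [[80,3,-6],[-0.52,0.009,0],0]

```text
t: 8.7
eef_pos: [0.5285, 0.0615, 0.2456]
orientation: [[-0.97, 0.244, -0.007], [0.244, 0.97, -0.004], [0.006, -0.005, -1.0]]
contact_force: [0.0, -0.4, 0.5]
grip_width: 0.014
```

step_arm:
  commands:
    - [[0,0,40],[0,0,0],0]
    - [[0,0,80],[0,0,0],0]
    - [[0,0,109],[0,0,0],0]
    - [[0,0,109],[0,0,0],0]
    - [[0,-9,109],[0,0,0],0]
    - [[0,-14,109],[0,0,0],0]
    - [[0,-18,109],[0,0,0],0]
    - [[0,-22,105],[0,0,0],0]
    - [[0,-26,101],[0,0,0],0]
    - [[0,-30,98],[0,0,0],0]
    - [[0,-34,96],[0,0,0],0]
    - [[0,-38,94],[0,0,0],0]
    - [[0,-42,92],[0,0,0],0]
    - [[0,-42,92],[0,0,0],0]

```text
t: 10.1
eef_pos: [0.5182, 0.02, 0.155]
orientation: [[-0.97, 0.244, -0.005], [0.244, 0.97, -0.004], [0.004, -0.005, -1.0]]
contact_force: [0.7, 1.2, 1.9]
grip_width: 0.004
```

```bash
cat > look.py <<'E'
from h import *
import sys
np.set_printoptions(precision=4,suppress=True)
st=robot.read_state();d=robot.get_image('side');cv2.imwrite(f'pics/{sys.argv[1]}.png',d[:,:,::-1])
print(st['t'],st['eef_pos'],st['contact_force'],'or',[b for b in blobs(d,*OR,15)],'red',[b for b in blobs(d,*RED,15) if 240<b[1][0]<340])
E
python3 look.py d6
```

```text
10.1 [0.5182 0.02   0.155 ] [0.6893 1.2246 1.9018] or [([260, 177, 12, 13, 59], [265.6, 183.8])] red [([323, 79, 8, 6, 19], [326.1, 81.1])]
```

step_arm:
  commands:
    - [[0,-3,-1],[0,0,0],0]
    - [[0,-6,-2],[0,0,0],0]
    - [[0,-9,-3],[0,0,0],0]
    - [[0,-12,-4],[0,0,0],0]
    - [[0,-14,-5],[0,0,0],0]
    - [[0,-16,-6],[0,0,0],0]
    - [[0,-18,-6],[0,0,0],0]
    - [[0,-20,-6.5],[0,0,0],0]
    - [[0,-22,-7],[0,0,0],0]
    - [[0,-24,-7],[0,0,0],0]
    - [[0,-26,-7.5],[0,0,0],0]
    - [[0,-26,-7.5],[0,0,0],0]

```text
t: 11.35
eef_pos: [0.5116, -0.0053, 0.1622]
orientation: [[-0.97, 0.245, -0.006], [0.245, 0.97, -0.004], [0.005, -0.005, -1.0]]
contact_force: [0.4, 1.1, 0.2]
grip_width: 0.001
```

```bash
python3 look.py d7
```

```text
11.35 [ 0.5116 -0.0053  0.1622] [0.3911 1.1063 0.1702] or [([260, 177, 12, 13, 62], [265.9, 183.6])] red [([324, 80, 7, 5, 16], [326.4, 81.1])]
```

step_arm:
  commands:
    - [[0,-2,0],[0,0,0],0]
    - [[0,-4,0],[0,0,0],0]
    - [[0,-6,-0.5],[0,0,0],0]
    - [[0,-8,-0.5],[0,0,0],0]
    - [[0,-10,-0.5],[0,0,0],0]
    - [[0,-12,-0.5],[0,0,0],0]
    - [[0,-12,-0.5],[0,0,0],0]

```text
t: 12.1
eef_pos: [0.5085, -0.0171, 0.1628]
orientation: [[-0.97, 0.245, -0.006], [0.245, 0.97, -0.004], [0.005, -0.005, -1.0]]
contact_force: [-0.3, 0.7, 1.7]
grip_width: 0.006
```

```bash
python3 look.py d8
```

```text
12.1 [ 0.5085 -0.0171  0.1628] [-0.3381  0.6726  1.6511] or [([262, 180, 12, 13, 49], [268.1, 187.2])] red []
```

step_arm:
  commands:
    - [[0,6,0],[0,0,0],0]
    - [[0,25,0],[0,0,0],0]
    - [[0,40,-40],[0,0,0],0]
    - [[0,40,-90],[0,0,0],0]
    - [[0,40,-120],[0,0,0],0]
    - [[0,40,-120],[0,0,0],0]

```text
t: 12.75
eef_pos: [0.5211, 0.0228, 0.2868]
orientation: [[-0.97, 0.244, 0.0], [0.244, 0.97, -0.004], [-0.001, -0.004, -1.0]]
contact_force: [0.1, 0.0, 0.3]
grip_width: 0.004
```

```bash
python3 look.py d9
python3 - <<'E'
from h import *
from scipy.spatial.transform import Rotation as Ro
np.set_printoptions(precision=4,suppress=True)
st=robot.read_state();c=save('wrist','w9');d=cv2.imread('pics/d9.png')[:,:,::-1]
R=np.array(st['orientation']);b=np.array([.121,.485,.866]);M=np.array([.5871,-.0366,.1105])
Rd=np.column_stack([np.cross([.242*.866,.97*.866,-.5],-b),[.242*.866,.97*.866,-.5],-b])
print(st['eef_pos'],'rv',Ro.from_matrix(R.T@Rd).as_rotvec())
print(rel(st,M+b*.12),rel(st,M+b*.08))
br=blobs(c,*RED);print(br)
o=np.zeros((500,800,3),np.uint8)
def crop(im,x0,y0,x1,y1,f):return cv2.resize(im[y0:y1,x0:x1],None,fx=f,fy=f,interpolation=cv2.INTER_CUBIC)
for im,y,x in((crop(c,160,60,360,310,2),0,0),(crop(d,240,140,305,205,6),0,400)):o[y:y+im.shape[0],x:x+im.shape[1]]=im
cv2.imwrite('pics/m9.png',o[:,:,::-1])
E
```

```text
12.75 [0.5211 0.0228 0.2868] [0.0685 0.0239 0.2503] or [([262, 180, 12, 13, 50], [268.1, 187.1])] red [([304, 171, 10, 10, 76], [308.4, 175.1])]
[0.52   0.0227 0.2842] rv [ 0.5189 -0.0023 -0.0017]
[-79.6  19.2  69.6] [-79.7  -0.6 104.3]
[([205, 194, 25, 25, 475], [217.2, 205.4]), ([415, 324, 31, 28, 156], [429.5, 337.8]), ([429, 330, 26, 20, 125], [442.4, 340.6])]
```

View pics/m9.png

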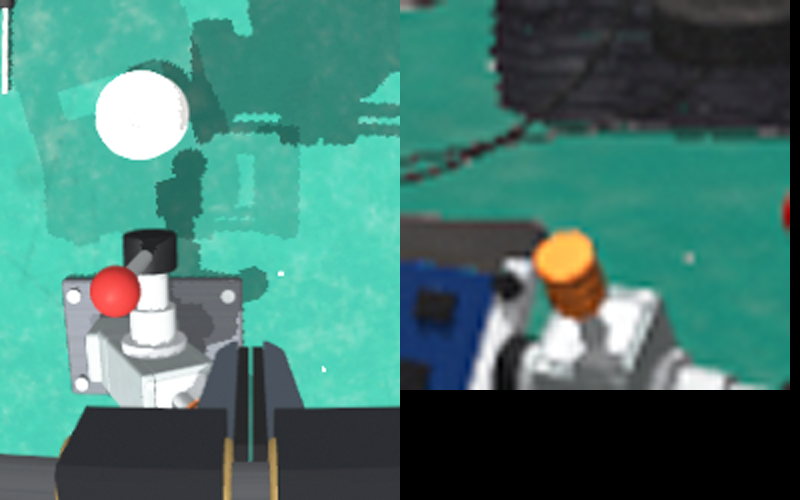

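step_arm:
  commands:
    - [[-80,19,40],[0.519,0,0],0]
    - [[-80,19,65],[0.519,0,0],0]
    - [[-80,19,70],[0.519,0,0],0]
    - [[-80,19,70],[0.519,0,0],0]
    - [[-80,19,70],[0.519,0,0],0]
    - [[-80,0,104],[0.519,0,0],0]
    - [[-80,0,104],[0.519,0,0],0]
    - [[-80,0,104],[0.519,0,0],0]
    - [[-80,0,104],[0.519,0,0],0]

```text
t: 13.75
eef_pos: [0.5966, 0.0026, 0.1794]
orientation: [[-0.97, 0.211, -0.125], [0.245, 0.84, -0.484], [0.003, -0.499, -0.866]]
contact_force: [0.4, 0.5, 0.9]
grip_width: 0.007
```

Run:
```python
from h import *
np.set_printoptions(precision=4,suppress=True)
st=robot.read_state();c=robot.get_image('wrist');d=robot.get_image('side');M=np.array([.5871,-.0366,.1105])
print(st['eef_pos'],st['orientation'],st['contact_force'],'mouth',rel(st,M))
o=np.zeros((500,800,3),np.uint8)
def crop(im,x0,y0,x1,y1,f):return cv2.resize(im[y0:y1,x0:x1],None,fx=f,fy=f,interpolation=cv2.INTER_CUBIC)
for im,y,x in((crop(c,240,180,340,305,4),0,0),(crop(d,240,140,305,205,6),0,400)):o[y:y+im.shape[0],x:x+im.shape[1]]=im
cv2.imwrite('pics/m10.png',o[:,:,::-1])
```

```text
[0.5966 0.0026 0.1794] [[-0.9696  0.2106 -0.125 ]
 [ 0.2449  0.8403 -0.4836]
 [ 0.0032 -0.4995 -0.8663]] [0.4079 0.4894 0.8956] mouth [-0.6 -0.6 79.8]
```

View pics/m10.png

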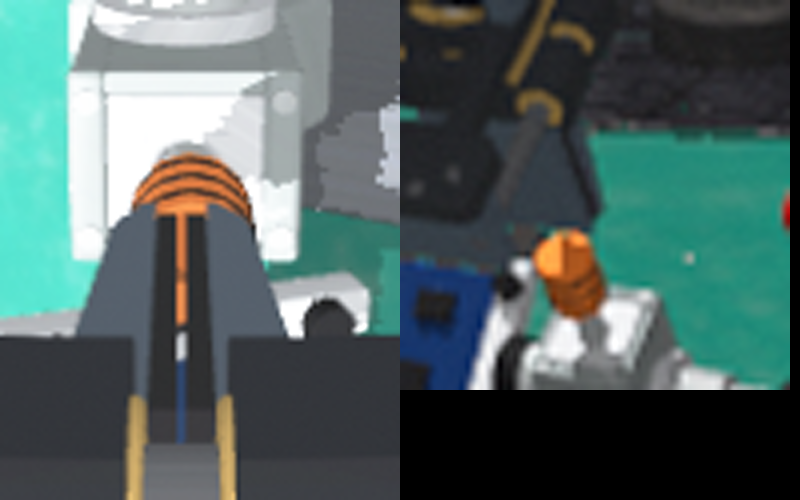

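step_arm:
  commands:
    - [[0,0,10],[0,0,0],0]
    - [[0,0,18],[0,0,0],0]
    - [[0,0,22],[0,0,0],0]
    - [[0,0,25],[0,0,0],0]
    - [[0,0,28],[0,0,0],0]
    - [[0,0,31],[0,0,0],0]
    - [[0,0,31],[0,0,0],0]

```text
t: 14.55
eef_pos: [0.5929, -0.0122, 0.1524]
orientation: [[-0.97, 0.21, -0.124], [0.245, 0.84, -0.484], [0.003, -0.5, -0.866]]
contact_force: [-0.3, 0.3, 1.8]
grip_width: 0.008
```

step_arm:
  commands:
    - [[0,0,2],[0,0,0],0]
    - [[0,0,4],[0,0,0],0]
    - [[0,0,6],[0,0,0],0]
    - [[0,0,8],[0,0,0],0]
    - [[0,0,9],[0,0,0],0]

```text
t: 15.05
eef_pos: [0.5921, -0.0164, 0.1447]
orientation: [[-0.97, 0.211, -0.124], [0.244, 0.84, -0.484], [0.002, -0.499, -0.866]]
contact_force: [1.0, 4.3, 5.0]
grip_width: 0.004
```

```bash
python3 look.py d11
```

```text
15.05 [ 0.5921 -0.0164  0.1447] [1.0405 4.3211 4.9904] or [([265, 189, 10, 9, 50], [269.9, 192.9])] red [([323, 80, 8, 5, 18], [326.1, 81.2]), ([304, 170, 10, 10, 79], [308.6, 174.9])]
```

step_arm:
  commands:
    - [[0,0,1],[0,0,0],0]
    - [[0,0,2],[0,0,0],0]
    - [[0,0,3],[0,0,0],0]
    - [[0,0,4],[0,0,0],0]

```text
t: 15.5
eef_pos: [0.5923, -0.0181, 0.1421]
orientation: [[-0.97, 0.211, -0.123], [0.244, 0.84, -0.484], [0.001, -0.499, -0.867]]
contact_force: [-1.6, 14.2, 24.3]
grip_width: 0.002
```

step_arm:
  commands:
    - [[0,0,-2],[0,0,0],0]
    - [[0,0,-20],[0,0,0],0]
    - [[0,0,-60],[0,0,0],0]
    - [[0,0,-100],[0,0,0],0]
    - [[0,0,-120],[0,0,0],0]
    - [[0,0,-120],[0,0,0],0]

```text
t: 16.1
eef_pos: [0.6084, 0.0415, 0.2494]
orientation: [[-0.97, 0.212, -0.119], [0.243, 0.841, -0.483], [-0.003, -0.497, -0.868]]
contact_force: [0.4, 0.0, -0.1]
grip_width: 0.006
```

```bash
python3 look.py d12
python3 - <<'E'
from h import *
c=robot.get_image('wrist');d=cv2.imread('pics/d12.png')[:,:,::-1];s=robot.get_image('scene')
o=np.zeros((600,800,3),np.uint8)
def crop(im,x0,y0,x1,y1,f):return cv2.resize(im[y0:y1,x0:x1],None,fx=f,fy=f,interpolation=cv2.INTER_CUBIC)
for im,y,x in((crop(c,180,80,380,280,2),0,0),(crop(d,240,155,320,215,5),0,400),(crop(s,170,190,370,290,3),300,200)):o[y:y+im.shape[0],x:x+im.shape[1]]=im
cv2.imwrite('pics/m12.png',o[:,:,::-1])
E
```

```text
16.1 [0.6084 0.0415 0.2494] [ 0.4322  0.0177 -0.0873] or [([265, 185, 11, 13, 76], [269.8, 191.2])] red [([323, 80, 8, 5, 18], [326.1, 81.2]), ([304, 170, 10, 11, 81], [308.6, 175.0])]
```

View pics/m12.png

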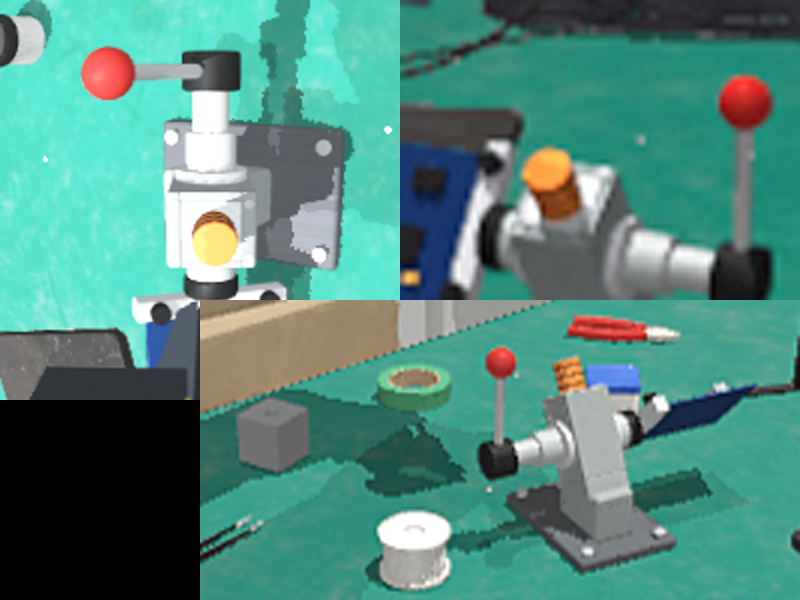

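The picture shows the pin's head sitting flat on the head's face, with no shank visible. The lever stands upright at the cross-hole, and the bystanders in view haven't moved. I'm handing the job in.

```bash
python3 -c "
from cell import robot
print(robot.sign_off())"
```

```text
the job is handed in; nothing more can be done
None
```

The holder is locked: the pin is fully home in the bore and released, and I handed the job in at about 16 s on the robot's clock.

- **Pin placed:** I took it from the stand and set it in the sloping bore, where the spindle still blocked it.
- **Lever swung:** I pushed the knob up and over to the right in small steps with closed fingers. The pin dropped about 14 mm, as its head's shift in the side view showed. The wrist force stayed under about 2.5 N at each check.
- **Pin pushed home:** I pressed on its head with closed fingertips. At the checks, the push read about 6.6 N part-way in, as expected, and 28 N when the head met the face. I then backed the gripper well clear.

**Last checks:** The final pictures show the head flat on the face with no shank visible, and the lever upright. The spool, tape and box in view looked undisturbed, and the wrist force was back near zero. The jar was only partly in those last crops, so I didn't check it closely, but the arm never worked near it.

Two small disagreements came up, neither of which mattered:
- Camera estimates of the bore mouth differed by up to about 4 mm between views.
- The grip width read about 20 mm on the 22 mm pin head.

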